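# Self-test of a repaired robot vacuum: bumper left, bumper right, start key

## Robot

A 6-joint arm with a two-finger parallel gripper is mounted at the origin on the work surface. World frame = base frame: x ahead of the robot, y to its left, z up, the work surface at z = 0. Lengths are in m, angles in rad, forces in N, time in s.
With the tool pointing down it reaches from about 0.25 to 0.725 m from the base axis. Payload 4 kg.
Tool frame: the origin (TCP) lies on the centre line of the jaws, within the pads' length; the fingertips stand 17 mm ahead of it and the grasp point (between the pads) lies 2 mm behind it; z points along the fingers, y is the line along which they close (so a half turn about z gives the same grasp; the last joint's range is limited). The gripper opens to 85 mm and grips with 20 to 120 N. Pads are 22 mm wide; open, the fingers measure 114 mm over their backs; the gripper's body (76 mm by 85 mm) begins 54 mm behind the grasp point. The pads swing forward as they close: fully open they stand 13 mm farther back than shut.
Start: joints at [-1.261, 0.241, 0.005, 1.335, 0, 1.571], TCP at [0.152, -0.476, 0.248] pointing down, gripper open.
Joint ranges: [-2.72, 2.72], [-1.05, 1.87], [-1.09, 1.28], [-1.99, 2.15], [-1.42, 1.44], [-3.14, 3.14]. Speed limits (rad/s): [2.79, 2.79, 3.14, 3.14, 3.14, 3.14].

## Interface

Orientations are given as a unit quaternion [x, y, z, w].
In Python, from workcell import get_obs, imaging, order gives the robot as it stands.
- The arm moves only by the tool apply_moves, never from a script. Its argument "targets" is a list that holds one entry, the list of rows, each a list of 5 numbers: the shift along the world's x, y, z in units of 40 mm (1.0 is 40 mm), then the turn about the world's z in degrees, then the gripper command: -1 is shut, 1 is fully open, values between are in proportion. In form: [[[dx, dy, dz, turn, fingers], ...]]. A call has 1 to 8 rows; each row shifts and turns the commanded pose from where the row before left it; what a row does not reach is not made up. A row lasts 1/12 s, in which the tool goes at most 41.7 mm and 7.16 degrees, less where a joint would pass 70% of its speed; a pose out of reach is approached as far as the arm can. A call is refused whole if a number of a shift passes 1 or a number of a turn 7.16, either way. A call with a gripper value outside its range is refused whole. The fingers move at their own pace and stop on an object; the grip force is fixed at half the most. Time passes only in rows, so rows that do not move let the fingers close. It gives the time, the measured TCP pose, the force, the opening and the grip force at its end, in the units of the state.
- get_obs(): the state, without advancing time (a new reading comes with each control period).
- imaging.camera(name): name is "side" or "top" or "wrist"; returns (picture, depth): 400x640x3 uint8, blue, green, red; 400x640 float32, m along the optical axis (not along the pixel's ray), 0 where there is no reading.
- imaging.get_calibration(name): a dict with "camera_matrix" (3x3 intrinsics, pixels), "eye" and "rotation" of the camera in the world; the wrist camera has in their place "hand_eye" (4x4, takes a point from camera to tool coordinates, whose origin is the TCP and whose axes are the flange's). Camera axes: x right, y down, z forward; pixel columns grow to the right and rows downward; lengths in m; the calibration is good to about 2 mm. A picture is of the moment at which its call begins: read the wrist's pose just before it. get_calibration takes no time and is no camera call.
- order.job_done(): hands the job in; it is judged then, once.
The state is a dict: "clock": time; "joint_pos": joint angles; "joint_vel": joint speeds; "tau": joint torques, N m; "eef_pos": TCP position; "tool_rot": TCP orientation; "ft_force": force on the tool from outside, world axes, zero at the start; "ft_torque": the same for the moment, N m; "grip_width": finger opening in m; "grasp_force": force on a finger pad.
Only numpy, scipy, OpenCV 4.12 (cv2) and the standard library are available. Lean on these libraries where they do the work, as an engineer would, in place of code of your own. Each camera call takes 0.05 s, during which the arm holds its last target. There are 200 camera calls.

## Task

Run the self-test of the repaired robot vacuum on the bench: with a fingertip, gently push in the front-left corner of its bumper and let it spring back, then the front-right corner in the same way, then tap the large round start key on its deck down and let it up. Left and right are the machine's own; it faces the arm, so its left corner is the one on the arm's right. Push lightly enough that the machine neither slides nor lifts, and leave its two small keys and the tools and parts on the bench alone.

Things in the scene. Friction and masses are not known exactly. Their poses are not given: they have to be found in the camera images.
- vac: The robot vacuum: a round machine 320 mm across, loose on the bench on its wheels (3 kg; a level push over 12 N may slide it). Origin on the bench under its centre. Its front, its own -x side, faces the arm, turned up to 0.45 rad either way. White deck of radius 150 mm, top 92 mm above the bench; a lidar turret of radius 49 mm stands 19 mm above the deck, 45 mm behind the centre.
- bumper: The vacuum's bumper: a grey upright band round its front, from 82 degrees left to 82 degrees right, outer radius 160 mm about the vacuum's centre, 19 to 75 mm above the bench, 10 mm proud of the deck's edge. It floats on springs, so either front corner can be in while the other stays out. Origin as the vacuum's.
- bumper_left (a point): Point on the bumper's outer face (moving with it) at the machine's front-left corner: 45 degrees left of its front (own -x, -y; the arm's right), 47 mm above the bench. Push it level, towards the machine's centre.
- bumper_left_in (a joint): Travel in m of the bumper's front-left corner towards the machine's centre: 0 out, 0.006 fully in. Its spring takes about 1.2 N to start and 5.4 N fully in; its switch closes at 0.003 (about 3.3 N), and it springs back when let go.
- bumper_right_in (a joint): The same for the front-right corner.
- bumper_right (a point): The same point at the machine's front-right corner, 45 degrees right of its front (own -x, +y; the arm's left), 47 mm above the bench.
- start_key_top (a point): Centre of the top of the start key: a round grey key 30 mm across, standing 6 mm above the deck (98 mm above the bench), 85 mm ahead of the machine's centre, in the middle of a dark strip behind the bumper. It is pressed straight down.
- start_key (a joint): Travel of the start key in m: 0 up, 0.004 fully down; a spring that takes about 1.2 N to start and 4 N fully down returns it. It registers from 0.002.
- dock_key (a joint): Travel in m of the small round key (16 mm across, standing 4.5 mm above the deck) 44 mm to the machine's left of the start key. Not to be pressed.
- spot_key (a joint): Travel in m of the same small key 44 mm to the machine's right of the start key. Not to be pressed.
- pliers: Bystander: needle-nose pliers with red handles, 185 mm long, lying on the bench; origin under the middle, jaws to +x.
- screwdriver: Bystander: screwdriver lying on the bench along its own x.
- cord_reel: Bystander: black plastic cord reel with slotted flanges, 144 mm across, 75 mm tall; origin under its centre.
- brush_roller: Bystander: finned brush roller, 175 mm long along its own x, 40 mm tall; origin under its middle.

How it is judged:
By the outcome, as a careful person would: the job done as asked, in the order asked, and still so for the second after the job is handed in, with the robot touching nothing.
It also fails if it takes over 51 s, if anything falls off the work surface, if the arm or the gripper's body presses on something with over 40 N, if the wrist force passes 120 N, or if a joint passes its speed limit or range.

## Working session

There is one attempt and no reset: what is moved stays moved. The work goes in short steps, Python scripts to look and compute and a tool call to move; the robot and the scene stay as the last step left them, time stands still between calls to the robot, and variables do not carry over. Pictures are saved under pics/ and viewed, at most 10 in all, crops included, and the job is handed in when it is done.

Besides the shell and the picture viewer there is one more tool, called after "Call:" by a JSON object that holds its "api" and its "payload", one argument or row to a line. apply_moves: Moves the arm, as the interface text tells. Its arguments: {"type":"object","properties":{"targets":{"type":"array","items":{"type":"array","items":{"type":"array","items":{"type":"number"}}}}},"required":["targets"]}

```bash
mkdir -p pics
python3 - <<'E'
from workcell import get_obs, imaging
import cv2,numpy as np
o=get_obs();print(o['clock'],o['eef_pos'],o['tool_rot'],o['ft_force'],o['grip_width'])
for n in('top','side'):
    p,d=imaging.camera(n);cv2.imwrite(f'pics/{n}0.png',p);np.save(f'pics/{n}0.npy',d)
    print(n,imaging.get_calibration(n))
print(imaging.get_calibration('wrist'))
E
```

```text
0.0 [ 0.15223169 -0.47563873  0.24742562] [ 9.88029209e-01  1.54263458e-01 -1.70587978e-04 -1.01896362e-03] [-0.85755618  0.93669402 -0.65144079] 0.08544709838237333
top {'camera_matrix': array([[488.50050234,   0.        , 322.89997194],
       [  0.        , 488.50050234, 200.31724484],
       [  0.        ,   0.        ,   1.        ]]), 'eye': array([0.41444195, 0.00178725, 1.48632015]), 'rotation': array([-0.70280254,  0.71050162, -0.02663741,  0.023377  ])}
side {'camera_matrix': array([[491.3275961 ,   0.        , 322.32488724],
       [  0.        , 491.3275961 , 202.73570965],
       [  0.        ,   0.        ,   1.        ]]), 'eye': array([-0.18468426,  0.99720654,  1.18877907]), 'rotation': array([-0.26738165,  0.87336812, -0.3864889 ,  0.12791213])}
{'camera_matrix': array([[356.38464793,   0.        , 318.2000715 ],
       [  0.        , 356.38464793, 196.27111466],
       [  0.        ,   0.        ,   1.        ]]), 'hand_eye': array([[ 1.98607322e-05, -9.55683777e-01, -2.94395173e-01,
         7.53379149e-02],
       [ 9.99999981e-01,  7.58394686e-05, -1.78731931e-04,
        -3.98625999e-04],
       [ 1.93137981e-04, -2.94395164e-01,  9.55683760e-01,
        -1.24562260e-01],
       [ 0.00000000e+00,  0.00000000e+00,  0.00000000e+00,
         1.00000000e+00]])}
```

View pics/top0.png

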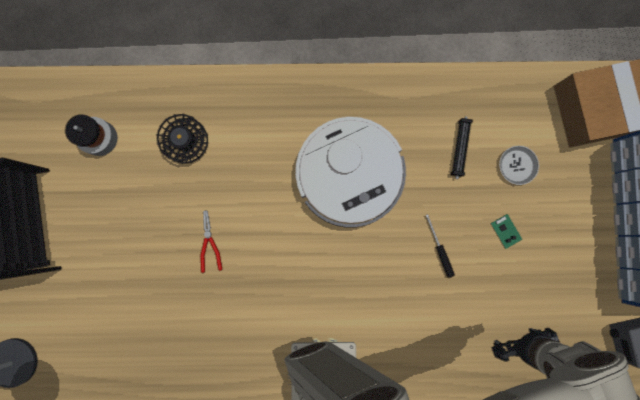

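View pics/side0.png

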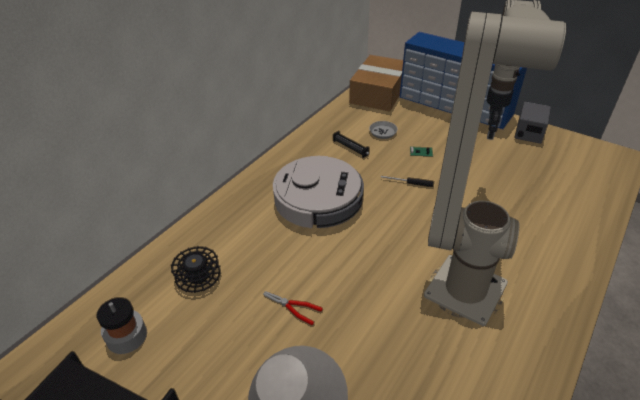

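```bash
cat > h.py <<'E'
import numpy as np
from scipy.spatial.transform import Rotation as R
from workcell import imaging
def ray(n,uv,obs=None):
    c=imaging.get_calibration(n);K=c['camera_matrix'];d=np.linalg.inv(K)@np.array([*uv,1.])
    if n=='wrist':
        H=c['hand_eye'];T=R.from_quat(obs['tool_rot']).as_matrix();return T@H[:3,3]+obs['eef_pos'],T@H[:3,:3]@d
    Rm=R.from_quat(c['rotation']).as_matrix() if np.shape(c['rotation'])==(4,) else c['rotation']
    return c['eye'],Rm@d
def atz(n,uv,z,obs=None):
    e,d=ray(n,uv,obs);return e+d*(z-e[2])/d[2]
def tri(a,b):
    A=sum(np.eye(3)-np.outer(d,d)/(d@d) for e,d in(a,b));B=sum((np.eye(3)-np.outer(d,d)/(d@d))@e for e,d in(a,b))
    return np.linalg.solve(A,B)
E
python3 - <<'E'
from h import *
import cv2
for n,uv in(('top',(364,198)),('top',(345,156)),('side',(342,183)),('side',(306,179))):
    d=np.load(f'pics/{n}0.npy');e,r=ray(n,uv);print(n,uv,e+r*d[uv[1],uv[0]])
t=cv2.imread('pics/top0.png')[110:240,285:415];s=cv2.imread('pics/side0.png')[150:230,265:375]
a=cv2.resize(t,(520,520),interpolation=cv2.INTER_CUBIC);cv2.imwrite('pics/tc.png',a)
cv2.imwrite('pics/sc.png',cv2.resize(s,(660,480),interpolation=cv2.INTER_CUBIC))
E
```

```text
top (364, 198) [ 0.5182177  -0.12248973  0.09712296]
top (345, 156) [ 0.63738995 -0.06927148  0.1111826 ]
side (342, 183) [ 0.51993999 -0.11779917  0.09505912]
side (306, 179) [ 0.62454159 -0.04966199  0.11262958]
```

View pics/tc.png

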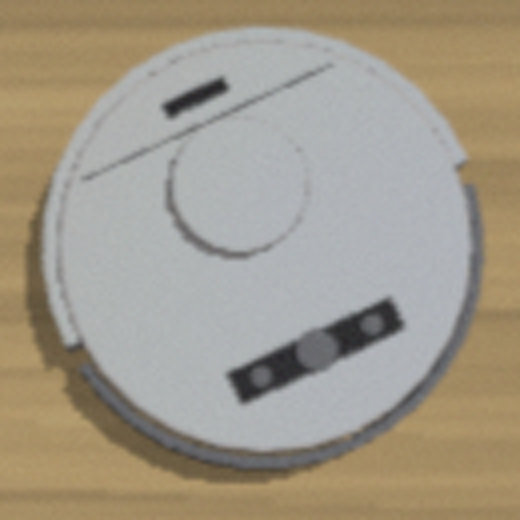

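View pics/sc.png

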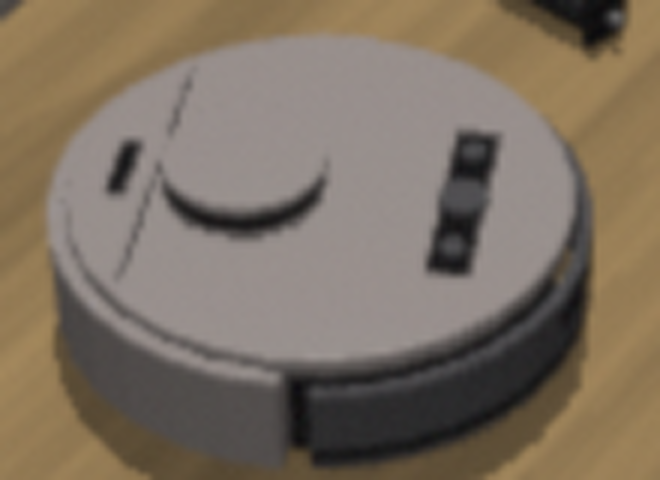

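Run:
```python
from h import *
T={'start':((363.9,197.1),(342,182.6),.098),'dock':((377.9,190.6),(343.6,174.8),.0965),'spot':((350.1,203.6),(339.9,190.4),.0965)}
P={}
for k,(a,b,z) in T.items():
    P[k]=atz('top',a,z);print(k,tri(ray('top',a),ray('side',b)),P[k],atz('side',b,z))
tu=atz('top',(344.9,156.4),.111);print(tu)
f=P['start']-tu;f[2]=0;print('dist(130)',np.linalg.norm(f));f/=np.linalg.norm(f)
g=P['dock']-P['spot'];print('dist88',np.linalg.norm(g),'fwd ang',np.degrees(np.arctan2(f[1],f[0])),'left-90',np.degrees(np.arctan2(g[1],g[0]))-90)
c=P['start']-.085*f;c2=tu+.045*f;print('centre',c,c2)
for s,n in((1,'L'),(-1,'R')):
    d=R.from_euler('z',45*s,degrees=True).apply(f);print(n,d,np.degrees(np.arctan2(d[1],d[0])),c+.16*d)
```

```text
start [ 0.52180055 -0.12220674  0.09293281] [ 0.52072858 -0.12216977  0.098     ] [ 0.51922316 -0.11663101  0.098     ]
dock [ 0.54043925 -0.16246661  0.09258933] [ 0.5390421  -0.16263917  0.0965    ] [ 0.53890561 -0.1577136   0.0965    ]
spot [ 0.50394161 -0.08208869  0.09413104] [ 0.50267733 -0.0826245   0.0965    ] [ 0.50357932 -0.07910169  0.0965    ]
[ 0.63627593 -0.06898043  0.111     ]
dist(130) 0.1272017914905151
dist88 0.08789052110253627 fwd ang -155.28219970220798 left-90 -155.5593333329191
centre [ 0.59794074 -0.08662708  0.098     ] [ 0.59539891 -0.08779715  0.111     ]
L [-0.34664426 -0.93799667  0.        ] -110.28219970220796 [ 0.54247766 -0.23670655  0.098     ]
R [-0.93799667  0.34664426  0.        ] 159.71780029779202 [ 0.44786127 -0.031164    0.098     ]
```

Call:
{"api": "apply_moves", "payload": {
  "targets": [
    [[0.8, 0.4, 0, -4.75, -1], [0.8, 0.4, 0, -4.75, -1], [0.8, 0.4, 0, -4.75, -1], [0.8, 0.4, 0, -4.75, -1], [0.8, 0.4, 0, -4.75, -1], [0.8, 0.4, 0, -4.75, -1], [0.8, 0.4, 0, -4.75, -1], [0.8, 0.4, 0, -4.75, -1]]
  ]
}}

```text
clock: 0.77
eef_pos: [0.4096, -0.347, 0.2479]
tool_rot: [0.984, -0.178, -0.0, -0.0]
ft_force: [-0.1, -1.3, 1.4]
grip_width: 0.0
grasp_force: 0.0
```

Call:
{"api": "apply_moves", "payload": {
  "targets": [
    [[0.75, 0.46, 0, 0, -1], [0.75, 0.46, 0, 0, -1], [0.75, 0.46, 0, 0, -1], [0.75, 0.46, 0, 0, -1], [0, 0, 0, 0, -1], [0, 0, 0, 0, -1]]
  ]
}}

```text
clock: 1.27
eef_pos: [0.5295, -0.273, 0.247]
tool_rot: [0.985, -0.174, -0.001, -0.0]
ft_force: [-0.6, -0.1, 0.5]
grip_width: 0.0
grasp_force: 0.0
```

Run:
```python
from workcell import get_obs, imaging
import cv2,pickle
o=get_obs();p,d=imaging.camera('wrist');cv2.imwrite('pics/w1.png',p);pickle.dump((o,d),open('pics/w1.pkl','wb'));print(o['clock'],o['eef_pos'],o['tool_rot'],o['ft_force'])
```

```text
1.2667 [ 0.52946517 -0.27303182  0.24701697] [ 9.84743931e-01 -1.74006791e-01 -9.93138600e-04 -2.03322618e-04] [-0.62493544 -0.11441141  0.51428411]
```

View pics/w1.png

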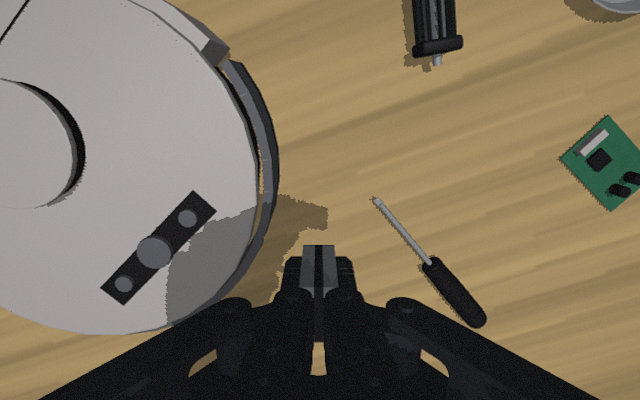

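Run:
```python
from h import *
import pickle
o,d=pickle.load(open('pics/w1.pkl','rb'))
K=imaging.get_calibration('wrist')
P={}
for k,uv,z in(('start',(153.5,252),.098),('dock',(187,218),.0965),('spot',(123.5,284),.0965)):
    e,r=ray('wrist',uv,o);P[k]=atz('wrist',uv,z,o);print(k,P[k],'depth',e+r*d[int(uv[1]),int(uv[0])],'tri',tri((e,r),ray('top',{'start':(363.9,197.1),'dock':(377.9,190.6),'spot':(350.1,203.6)}[k])))
g=P['dock']-P['spot'];a=np.degrees(np.arctan2(g[1],g[0]))-90;print('fwd',a)
f=np.array([np.cos(np.radians(a)),np.sin(np.radians(a)),0]);c=P['start']-.085*f;print('c',c)
v,u=np.mgrid[:400,:640];H=K['hand_eye'];q=np.stack([u,v,np.ones_like(u)],-1)@np.linalg.inv(K['camera_matrix']).T*d[...,None]
q=q@H[:3,:3].T+H[:3,3];q=q[(d>0)&(q[...,2]<.03)]
for z in np.arange(-.11,.025,.008):
    m=q[(q[:,2]>z)&(q[:,2]<=z+.008)]
    if len(m): print(round(z,3),len(m),'y',m[:,1].min().round(4),m[:,1].max().round(4),'x',m[:,0].min().round(4),m[:,0].max().round(4))
```

```text
start [ 0.52200596 -0.12175173  0.098     ] depth [ 0.52155868 -0.12074316  0.0964391 ] tri [ 0.52134491 -0.12189925  0.09775355]
dock [ 0.53962183 -0.16122262  0.0965    ] depth [ 0.53951693 -0.16098563  0.09602513] tri [ 0.53942923 -0.16221081  0.09794517]
spot [ 0.50307569 -0.08160742  0.0965    ] depth [ 0.50268402 -0.08073446  0.09539309] tri [ 0.50299068 -0.08240097  0.09726891]
fwd -155.34323183880235
c [ 0.59925593 -0.08629131  0.098     ]
-0.078 92 y -0.018 0.0173 x 0.017 0.0182
-0.07 6367 y -0.0606 0.0589 x 0.0086 0.0185
-0.062 9689 y -0.0578 0.0572 x 0.0002 0.0182
-0.054 6846 y -0.0517 0.0507 x -0.0084 0.0181
-0.046 6830 y -0.0452 0.0449 x -0.0094 0.0161
-0.038 5167 y -0.0383 0.0383 x -0.0117 0.0142
-0.03 1940 y -0.0316 0.0314 x -0.0123 0.0141
-0.022 1022 y -0.0161 0.0151 x -0.0113 0.0123
-0.014 772 y -0.0139 0.0133 x 0.0059 0.0117
-0.006 686 y -0.0139 0.0133 x 0.0055 0.0117
0.002 580 y -0.0139 0.0133 x 0.0057 0.0116
0.01 185 y -0.0123 0.0116 x 0.0062 0.0115
```

Call:
{"api": "apply_moves", "payload": {
  "targets": [
    [[0, 0, -0.3, 7, -1], [0, 0, -0.3, 7, -1], [0, 0, -0.3, 7, -1], [0, 0, -0.3, 7, -1], [0, 0, -0.3, 7, -1], [0, 0, -0.3, 7, -1], [0, 0, -0.3, 7, -1], [0, 0, -0.3, 7, -1]]
  ]
}}

```text
clock: 1.98
eef_pos: [0.5267, -0.2759, 0.1519]
tool_rot: [0.951, 0.309, -0.0, -0.0]
ft_force: [-0.1, -0.2, 0.3]
grip_width: -0.0002
grasp_force: 0.0
```

Call:
{"api": "apply_moves", "payload": {
  "targets": [
    [[0, 0, -0.3, 6.7, -1], [0, 0, -0.3, 6.7, -1], [0, 0, -0.3, 6.7, -1], [0, 0, -0.3, 6.7, -1], [0, 0, -0.3, 6.7, -1], [0, 0, -0.4, 0, -1], [0, 0, -0.37, 0, -1], [0, 0, 0, 0, -1]]
  ]
}}

```text
clock: 2.65
eef_pos: [0.5247, -0.2746, 0.0585]
tool_rot: [0.824, 0.567, -0.002, -0.003]
ft_force: [0.0, -0.1, -0.4]
grip_width: 0.0001
grasp_force: 0.0
```

Run:
```python
from workcell import get_obs
import time
from scipy.spatial.transform import Rotation as R
import numpy as np
o=get_obs();print(o['clock'],o['eef_pos'],R.from_quat(o['tool_rot']).as_matrix()[:,0],o['ft_force'],o['joint_pos'])
c=np.array([.5987,-.0866]);e=o['eef_pos'][:2]-c;print(np.linalg.norm(e),np.degrees(np.arctan2(e[1],e[0])))
```

```text
2.65 [ 0.52470104 -0.27463729  0.0584628 ] [3.56662108e-01 9.34233326e-01 4.82840707e-04] [ 0.01922208 -0.14699812 -0.4201599 ] [-4.82058666e-01  5.66606184e-01 -2.17097935e-02  9.89169117e-01
 -3.02478213e-04  1.45342968e+00]
0.20207391345385886 -111.48129651829979
```

Call:
{"api": "apply_moves", "payload": {
  "targets": [
    [[0.1, 0.16, 0, 0, -1], [0.1, 0.16, 0, 0, -1], [0.08, 0.16, 0, 0, -1], [0, 0, 0, 0, -1], [0, 0, 0, 0, -1]]
  ]
}}

```text
clock: 3.07
eef_pos: [0.5405, -0.2549, 0.0625]
tool_rot: [0.822, 0.569, 0.0, 0.001]
ft_force: [1.0, -0.4, -0.6]
grip_width: 0.0003
grasp_force: 0.0
```

Call:
{"api": "apply_moves", "payload": {
  "targets": [
    [[0.009, 0.023, 0, 0, -1], [0.009, 0.023, 0, 0, -1], [0.009, 0.023, 0, 0, -1], [0.009, 0.023, 0, 0, -1], [0.009, 0.023, 0, 0, -1], [0, 0, 0, 0, -1]]
  ]
}}

```text
clock: 3.57
eef_pos: [0.5415, -0.2507, 0.0615]
tool_rot: [0.823, 0.568, 0.0, -0.0]
ft_force: [-0.4, 0.3, -0.1]
grip_width: 0.0001
grasp_force: 0.0
```

Call:
{"api": "apply_moves", "payload": {
  "targets": [
    [[0.009, 0.023, 0, 0, -1], [0, 0, 0, 0, -1]]
  ]
}}

```text
clock: 3.73
eef_pos: [0.5418, -0.2498, 0.0615]
tool_rot: [0.823, 0.568, 0.0, -0.0]
ft_force: [-0.1, -0.3, 0.4]
grip_width: 0.0001
grasp_force: 0.0
```

Call:
{"api": "apply_moves", "payload": {
  "targets": [
    [[0.009, 0.023, 0, 0, -1], [0, 0, 0, 0, -1]]
  ]
}}

```text
clock: 3.9
eef_pos: [0.5422, -0.2488, 0.0615]
tool_rot: [0.823, 0.568, 0.0, -0.0]
ft_force: [-0.3, 0.1, 0.0]
grip_width: 0.0002
grasp_force: 0.0
```

Call:
{"api": "apply_moves", "payload": {
  "targets": [
    [[0.009, 0.023, 0, 0, -1], [0, 0, 0, 0, -1]]
  ]
}}

```text
clock: 4.07
eef_pos: [0.5426, -0.2479, 0.0615]
tool_rot: [0.823, 0.568, 0.0, -0.0]
ft_force: [0.1, 0.3, 0.1]
grip_width: -0.0001
grasp_force: 0.0
```

Call:
{"api": "apply_moves", "payload": {
  "targets": [
    [[0.009, 0.023, 0, 0, -1], [0, 0, 0, 0, -1]]
  ]
}}

```text
clock: 4.23
eef_pos: [0.5428, -0.2473, 0.0615]
tool_rot: [0.823, 0.568, -0.0, 0.0]
ft_force: [0.4, -1.7, 0.3]
grip_width: 0.0001
grasp_force: 0.6
```

Call:
{"api": "apply_moves", "payload": {
  "targets": [
    [[0.009, 0.023, 0, 0, -1], [0, 0, 0, 0, -1]]
  ]
}}

```text
clock: 4.4
eef_pos: [0.5431, -0.2465, 0.0615]
tool_rot: [0.823, 0.568, -0.0, 0.0]
ft_force: [-0.5, -1.7, 0.5]
grip_width: 0.0001
grasp_force: 0.9
```

Call:
{"api": "apply_moves", "payload": {
  "targets": [
    [[0.009, 0.023, 0, 0, -1], [0.009, 0.023, 0, 0, -1], [0, 0, 0, 0, -1]]
  ]
}}

```text
clock: 4.65
eef_pos: [0.5438, -0.2446, 0.0615]
tool_rot: [0.823, 0.568, -0.0, 0.0]
ft_force: [-1.5, -3.1, -0.2]
grip_width: 0.0002
grasp_force: 1.6
```

Call:
{"api": "apply_moves", "payload": {
  "targets": [
    [[0.009, 0.023, 0, 0, -1], [0, 0, 0, 0, -1]]
  ]
}}

```text
clock: 4.82
eef_pos: [0.5442, -0.2437, 0.0615]
tool_rot: [0.823, 0.568, -0.0, 0.0]
ft_force: [-1.1, -3.9, 0.4]
grip_width: -0.0001
grasp_force: 1.9
```

Call:
{"api": "apply_moves", "payload": {
  "targets": [
    [[-0.03, -0.08, 0, 0, -1], [-0.06, -0.16, 0, 0, -1], [-0.09, -0.24, 0, 0, -1], [-0.09, -0.24, 0, 0, -1], [0, 0, 0, 0, -1], [0, 0, 0, 0, -1]]
  ]
}}

```text
clock: 5.32
eef_pos: [0.5332, -0.273, 0.0615]
tool_rot: [0.823, 0.568, 0.0, -0.0]
ft_force: [-0.6, -0.4, 0.1]
grip_width: 0.0001
grasp_force: 0.0
```

Run:
```python
from workcell import get_obs, imaging
import cv2,numpy as np
p,d=imaging.camera('top')
a=cv2.imread('pics/top0.png')[115:232,292:412].astype(float);b=p[115:232,292:412].astype(float)
m=np.abs(a-b).max(-1);print((m>40).sum(),np.argwhere(m>40)[:20]+[115,292])
g=lambda x:x[:90,:,0]
print(cv2.phaseCorrelate(g(a).copy(),g(b).copy()),get_obs()['eef_pos'],get_obs()['ft_force'],get_obs()['clock'])
cv2.imwrite('pics/top1.png',p)
```

```text
1553 [[182 411]
 [183 405]
 [183 406]
 [183 407]
 [183 408]
 [183 409]
 [183 410]
 [183 411]
 [184 405]
 [184 406]
 [184 407]
 [184 408]
 [184 409]
 [184 410]
 [184 411]
 [185 405]
 [185 406]
 [185 407]
 [185 408]
 [185 409]]
((0.04981960610276559, -0.05012697850685299), 0.8650233243909491) [ 0.53334871 -0.27258936  0.06146059] [-0.13088119  0.58653554 -0.31384946] 5.3667
```

Call:
{"api": "apply_moves", "payload": {
  "targets": [
    [[0, 0, 0.86, 0, -1], [0, 0, 0.86, -7, -1], [0, 0, 0.86, -7, -1], [-0.3, 0.6, 0.86, -7, -1], [-0.35, 0.8, 0, -7, -1], [-0.35, 0.8, 0, -7, -1], [-0.35, 0.8, 0, -7, -1], [-0.35, 0.8, 0, -7, -1]]
  ]
}}

```text
clock: 6.03
eef_pos: [0.4653, -0.1197, 0.1979]
tool_rot: [0.985, 0.173, 0.001, -0.0]
ft_force: [0.8, 1.2, 0.1]
grip_width: -0.0
grasp_force: 0.0
```

Call:
{"api": "apply_moves", "payload": {
  "targets": [
    [[-0.35, 0.8, 0, -7, -1], [-0.35, 0.8, 0, -7, -1], [-0.35, 0.8, 0, -7, -1], [-0.18, 0.16, 0, -7, -1], [0, 0, 0, -5.6, -1], [0, 0, 0, 0, -1], [0, 0, 0, 0, -1]]
  ]
}}

```text
clock: 6.62
eef_pos: [0.4116, -0.0634, 0.1979]
tool_rot: [0.996, -0.088, 0.002, -0.017]
ft_force: [0.5, -0.6, -0.1]
grip_width: 0.0002
grasp_force: 0.0
```

Run:
```python
from workcell import get_obs
from scipy.spatial.transform import Rotation as R
o=get_obs();print(o['eef_pos'],R.from_quat(o['tool_rot']).as_matrix().round(3),o['joint_pos'],o['joint_vel'])
```

```text
[ 0.41164455 -0.06342923  0.19785786] [[ 0.985 -0.175  0.006]
 [-0.175 -0.984  0.034]
 [ 0.    -0.034 -0.999]] [-0.17648906  0.10738575 -0.29404317  1.16909908  0.03431829  3.14065599] [0.01206958 0.01280218 0.00817846 0.00200865 0.00556282 0.00051682]
```

Call:
{"api": "apply_moves", "payload": {
  "targets": [
    [[0, 0, 0, 0, -1], [0, 0, 0, 0, -1]]
  ]
}}

```text
clock: 6.78
eef_pos: [0.4119, -0.0631, 0.1976]
tool_rot: [0.996, -0.087, 0.001, -0.017]
ft_force: [0.6, -0.4, -0.6]
grip_width: 0.0004
grasp_force: 0.0
```

Call:
{"api": "apply_moves", "payload": {
  "targets": [
    [[0, 0, 0, 7, -1], [0, 0, 0, 7, -1], [0, 0, 0, 7, -1], [0, 0, 0, 7, -1], [0, 0, 0, 7, -1], [0, 0, 0, 7, -1], [0, 0, 0, 7, -1], [0, 0, 0, 7, -1]]
  ]
}}

```text
clock: 7.45
eef_pos: [0.4119, -0.063, 0.1974]
tool_rot: [0.919, 0.394, -0.007, -0.016]
ft_force: [-0.9, 0.4, -0.5]
grip_width: 0.0001
grasp_force: 0.0
```

Call:
{"api": "apply_moves", "payload": {
  "targets": [
    [[0, 0, 0, 7, -1], [0, 0, 0, 7, -1], [0, 0, 0, 7, -1], [0, 0, 0, 7, -1], [0, 0, 0, 7, -1], [0, 0, 0, 7, -1], [0, 0, 0, 7, -1], [0, 0, 0, 7, -1]]
  ]
}}

```text
clock: 8.12
eef_pos: [0.412, -0.0629, 0.1974]
tool_rot: [0.627, 0.779, -0.013, -0.011]
ft_force: [0.5, 0.5, -0.8]
grip_width: -0.0001
grasp_force: 0.0
```

Run:
```python
from workcell import get_obs
from scipy.spatial.transform import Rotation as R
o=get_obs();print(o['eef_pos'],R.from_quat(o['tool_rot']).as_matrix().round(3),o['joint_pos'],2*__import__('math').degrees(__import__('math').atan2(o['tool_rot'][1],o['tool_rot'][0])))
```

```text
[ 0.41197176 -0.06293899  0.1974218 ] [[-0.214  0.976 -0.033]
 [ 0.977  0.214 -0.007]
 [-0.    -0.034 -0.999]] [-0.14334619  0.13276917 -0.26587023  1.20407345 -0.01201043  1.21179238] 102.36726151415941
```

Call:
{"api": "apply_moves", "payload": {
  "targets": [
    [[0, 0.14, 0, 7.15, -1], [0.01, 0.14, 0, 7.15, -1], [0.01, 0.14, 0, 7.15, -1], [0.02, 0.14, 0, 7.15, -1], [0.02, 0.14, 0, 7.15, -1], [0.02, 0.14, 0, 7.15, -1], [0.02, 0.14, 0, 7.15, -1], [0, 0.13, 0, 7.15, -1]]
  ]
}}

```text
clock: 8.78
eef_pos: [0.416, -0.0182, 0.1974]
tool_rot: [0.177, 0.984, -0.017, -0.003]
ft_force: [0.5, -0.7, 0.8]
grip_width: -0.0002
grasp_force: 0.0
```

Call:
{"api": "apply_moves", "payload": {
  "targets": [
    [[0, 0, -0.8, 0, -1], [0, 0, -0.8, 0, -1], [0, 0, -0.8, 0, -1], [0, 0, -0.7, 0, -1], [0, 0, -0.3, 0, -1], [0, 0, 0, 0, -1], [0, 0, 0, 0, -1]]
  ]
}}

```text
clock: 9.37
eef_pos: [0.4153, -0.0186, 0.0611]
tool_rot: [0.18, 0.983, -0.017, -0.004]
ft_force: [-0.1, -0.2, 0.5]
grip_width: -0.0
grasp_force: 0.0
```

Run:
```python
from workcell import get_obs
from scipy.spatial.transform import Rotation as R
import numpy as np
o=get_obs();print(o['eef_pos'],R.from_quat(o['tool_rot']).as_matrix().round(3),o['joint_pos'],2*np.degrees(np.arctan2(o['tool_rot'][1],o['tool_rot'][0])))
e=o['eef_pos'][:2]-[.5987,-.0866];print(np.linalg.norm(e),np.degrees(np.arctan2(e[1],e[0])))
```

```text
[ 0.41533326 -0.01862784  0.06112043] [[-0.935  0.355 -0.014]
 [ 0.355  0.934 -0.032]
 [ 0.002 -0.034 -0.999]] [-0.0228089   0.27512046 -0.49446962  0.81417504 -0.03194445  0.34021049] 159.2123909241059
0.19555964865599837 159.66077772625863
```

Call:
{"api": "apply_moves", "payload": {
  "targets": [
    [[0.094, -0.035, 0, 0, -1], [0.094, -0.035, 0, 0, -1], [0.094, -0.035, 0, 0, -1], [0.094, -0.035, 0, 0, -1], [0.047, -0.018, 0, 0, -1], [0, 0, 0, 0, -1], [0, 0, 0, 0, -1]]
  ]
}}

```text
clock: 9.95
eef_pos: [0.4328, -0.0254, 0.0617]
tool_rot: [0.181, 0.983, -0.017, -0.003]
ft_force: [-0.6, -1.1, 0.7]
grip_width: -0.0003
grasp_force: 0.0
```

Call:
{"api": "apply_moves", "payload": {
  "targets": [
    [[0.023, -0.009, 0, 0, -1], [0.023, -0.009, 0, 0, -1], [0.023, -0.009, 0, 0, -1], [0, 0, 0, 0, -1]]
  ]
}}

```text
clock: 10.28
eef_pos: [0.4356, -0.0264, 0.0616]
tool_rot: [0.181, 0.983, -0.017, -0.003]
ft_force: [0.6, 0.9, -0.1]
grip_width: 0.0002
grasp_force: 0.0
```

Call:
{"api": "apply_moves", "payload": {
  "targets": [
    [[0.023, -0.009, 0, 0, -1], [0.023, -0.009, 0, 0, -1], [0, 0, 0, 0, -1]]
  ]
}}

```text
clock: 10.53
eef_pos: [0.4371, -0.027, 0.0615]
tool_rot: [0.181, 0.983, -0.017, -0.003]
ft_force: [0.3, 0.4, 0.1]
grip_width: -0.0
grasp_force: 0.0
```

Call:
{"api": "apply_moves", "payload": {
  "targets": [
    [[0.023, -0.009, 0, 0, -1], [0.023, -0.009, 0, 0, -1], [0, 0, 0, 0, -1]]
  ]
}}

```text
clock: 10.78
eef_pos: [0.4387, -0.0277, 0.0615]
tool_rot: [0.181, 0.983, -0.017, -0.003]
ft_force: [-2.5, 2.0, 2.1]
grip_width: 0.0001
grasp_force: 1.1
```

Call:
{"api": "apply_moves", "payload": {
  "targets": [
    [[0, 0, 0, 0, -1]]
  ]
}}

```text
clock: 10.87
eef_pos: [0.4386, -0.0276, 0.0615]
tool_rot: [0.181, 0.983, -0.017, -0.003]
ft_force: [-2.4, 1.3, 1.9]
grip_width: 0.0003
grasp_force: 1.1
```

Call:
{"api": "apply_moves", "payload": {
  "targets": [
    [[0.023, -0.009, 0, 0, -1], [0, 0, 0, 0, -1], [0, 0, 0, 0, -1]]
  ]
}}

```text
clock: 11.12
eef_pos: [0.4396, -0.028, 0.0615]
tool_rot: [0.181, 0.983, -0.017, -0.003]
ft_force: [-2.7, 1.5, 1.4]
grip_width: 0.0
grasp_force: 1.5
```

Call:
{"api": "apply_moves", "payload": {
  "targets": [
    [[0.023, -0.009, 0, 0, -1], [0, 0, 0, 0, -1], [0, 0, 0, 0, -1]]
  ]
}}

```text
clock: 11.37
eef_pos: [0.4406, -0.0284, 0.0615]
tool_rot: [0.181, 0.983, -0.017, -0.003]
ft_force: [-3.6, 1.9, 3.0]
grip_width: -0.0
grasp_force: 1.9
```

Call:
{"api": "apply_moves", "payload": {
  "targets": [
    [[0.018, -0.007, 0, 0, -1], [0, 0, 0, 0, -1], [0, 0, 0, 0, -1]]
  ]
}}

```text
clock: 11.62
eef_pos: [0.4414, -0.0287, 0.0615]
tool_rot: [0.181, 0.983, -0.017, -0.003]
ft_force: [-4.1, 2.0, 1.7]
grip_width: 0.0
grasp_force: 2.1
```

Call:
{"api": "apply_moves", "payload": {
  "targets": [
    [[-0.08, 0.03, 0, 0, -1], [-0.16, 0.06, 0, 0, -1], [-0.24, 0.09, 0, 0, -1], [-0.24, 0.09, 0, 0, -1], [0, 0, 0.5, 0, -1], [0, 0, 0.8, 0, -1], [0, 0, 0.8, 0, -1], [0, 0, 0, 0, -1]]
  ]
}}

```text
clock: 12.28
eef_pos: [0.4163, -0.0179, 0.1511]
tool_rot: [0.181, 0.983, -0.016, 0.003]
ft_force: [1.2, -0.3, -0.1]
grip_width: -0.0002
grasp_force: 0.0
```

Run:
```python
from workcell import get_obs, imaging
import cv2,numpy as np,pickle
o=get_obs();p,d=imaging.camera('wrist');cv2.imwrite('pics/w2.png',p);pickle.dump((o,d),open('pics/w2.pkl','wb'))
print(o['eef_pos'],o['tool_rot'],o['ft_force'],o['clock'])
p,d=imaging.camera('top');a=cv2.imread('pics/top0.png')
print([cv2.phaseCorrelate(x[115:170,292:412,0].astype(float),y[115:170,292:412,0].astype(float)) for x,y in[(a,p)]]);cv2.imwrite('pics/top2.png',cv2.resize(p[90:260,230:460],None,fx=3.4,fy=3.4))
```

```text
[ 0.41630502 -0.0179256   0.15112245] [ 0.18068701  0.98340627 -0.01601149  0.00281985] [ 1.21924968 -0.32297621 -0.14256081] 12.2833
[((-0.025977813017377116, 0.010311156624648987), 0.971058850299178)]
```

View pics/top2.png

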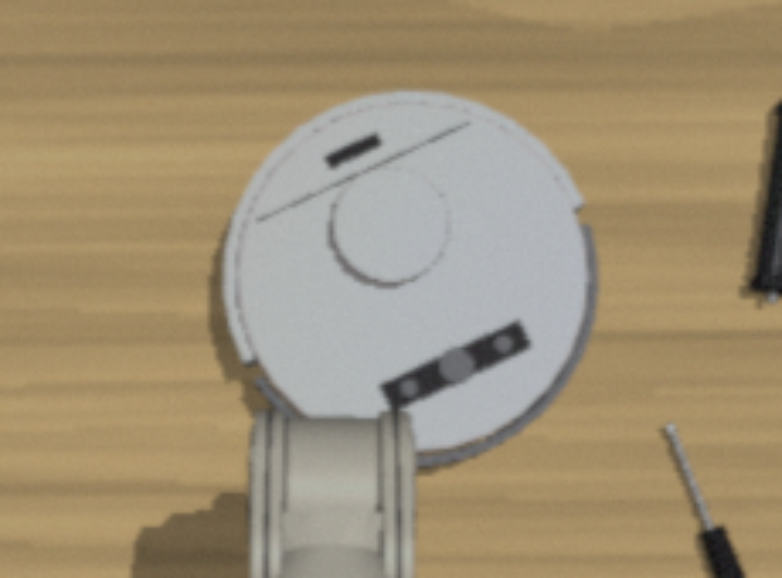

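Call:
{"api": "apply_moves", "payload": {
  "targets": [
    [[0.66, -0.65, 0, 0, -1], [0.66, -0.65, 0, 0, -1], [0.66, -0.65, 0, 0, -1], [0.66, -0.64, 0, 0, -1], [0, 0, 0, 0, -1], [0, 0, 0, 0, -1], [0, 0, 0, 0, -1]]
  ]
}}

```text
clock: 12.97
eef_pos: [0.5166, -0.1211, 0.1438]
tool_rot: [0.181, 0.983, -0.017, -0.005]
ft_force: [-0.8, 0.5, 0.7]
grip_width: -0.0001
grasp_force: 0.0
```

Run:
```python
from workcell import get_obs, imaging
import cv2
o=get_obs();p,d=imaging.camera('wrist');cv2.imwrite('pics/w3.png',p);print(o['eef_pos'],o['ft_force'],o['tool_rot'])
```

```text
[ 0.51664109 -0.12112203  0.1438054 ] [-0.81252371  0.47814352  0.69323748] [ 0.18086388  0.98335652 -0.01654735 -0.00493865]
```

View pics/w3.png

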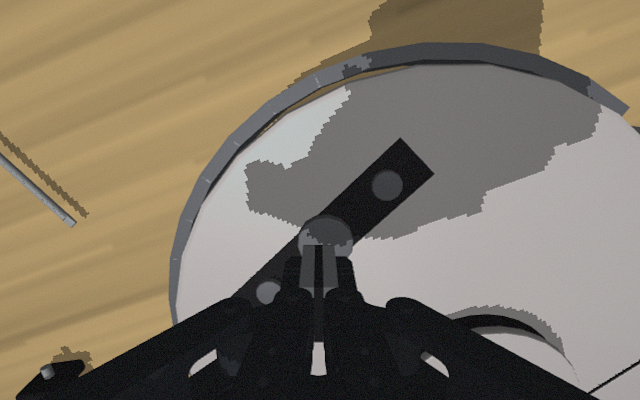

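Call:
{"api": "apply_moves", "payload": {
  "targets": [
    [[0, 0, -0.2, 0, -1], [0, 0, -0.2, 0, -1], [0, 0, -0.1, 0, -1], [0, 0, 0, 0, -1], [0, 0, 0, 0, -1]]
  ]
}}

```text
clock: 13.43
eef_pos: [0.5178, -0.1211, 0.1251]
tool_rot: [0.18, 0.983, -0.017, -0.003]
ft_force: [0.0, 0.2, -0.3]
grip_width: 0.0
grasp_force: 0.0
```

Run:
```python
from workcell import get_obs
from h import *
o=get_obs();print(o['eef_pos'],o['ft_force'],o['tool_rot'])
o=dict(o);o['eef_pos']=np.array([.5166,-.1211,.1438]);o['tool_rot']=[ 0.18086388,0.98335652,-0.01654735,-0.00493865]
print(atz('wrist',(326,240),.098,o))
```

```text
[ 0.51783386 -0.12114089  0.1251233 ] [ 0.04679174  0.15204748 -0.34196449] [ 0.18042814  0.98344046 -0.01669254 -0.00345141]
[ 0.51840933 -0.11859406  0.098     ]
```

Call:
{"api": "apply_moves", "payload": {
  "targets": [
    [[0.05, 0, -0.06, 0, -1], [0, 0, -0.06, 0, -1], [0, 0, -0.04, 0, -1], [0, 0, 0, 0, -1], [0, 0, 0, 0, -1]]
  ]
}}

```text
clock: 13.85
eef_pos: [0.5204, -0.1216, 0.1191]
tool_rot: [0.181, 0.983, -0.017, -0.003]
ft_force: [-0.2, 0.0, -0.2]
grip_width: 0.0001
grasp_force: 0.0
```

Call:
{"api": "apply_moves", "payload": {
  "targets": [
    [[0, 0, -0.025, 0, -1], [0, 0, -0.025, 0, -1], [0, 0, 0, 0, -1]]
  ]
}}

```text
clock: 14.1
eef_pos: [0.5203, -0.1216, 0.117]
tool_rot: [0.181, 0.983, -0.017, -0.003]
ft_force: [0.2, -0.2, -1.0]
grip_width: 0.0004
grasp_force: 0.0
```

Call:
{"api": "apply_moves", "payload": {
  "targets": [
    [[0, 0, -0.025, 0, -1], [0, 0, 0, 0, -1]]
  ]
}}

```text
clock: 14.27
eef_pos: [0.5203, -0.1216, 0.116]
tool_rot: [0.181, 0.983, -0.017, -0.003]
ft_force: [-0.1, 0.4, 0.2]
grip_width: 0.0001
grasp_force: 0.0
```

Call:
{"api": "apply_moves", "payload": {
  "targets": [
    [[0, 0, -0.025, 0, -1], [0, 0, 0, 0, -1]]
  ]
}}

```text
clock: 14.43
eef_pos: [0.5206, -0.1216, 0.1152]
tool_rot: [0.181, 0.983, -0.017, -0.003]
ft_force: [-0.0, 0.4, 0.6]
grip_width: 0.0001
grasp_force: 0.6
```

Contact beginning; on in 1 mm steps (aim ~3.2 N).

Call:
{"api": "apply_moves", "payload": {
  "targets": [
    [[0, 0, -0.025, 0, -1], [0, 0, -0.025, 0, -1], [0, 0, 0, 0, -1]]
  ]
}}

```text
clock: 14.68
eef_pos: [0.5206, -0.1216, 0.1133]
tool_rot: [0.181, 0.983, -0.017, -0.003]
ft_force: [0.3, 0.1, 3.0]
grip_width: 0.0
grasp_force: 1.3
```

Call:
{"api": "apply_moves", "payload": {
  "targets": [
    [[0, 0, -0.02, 0, -1], [0, 0, 0, 0, -1]]
  ]
}}

```text
clock: 14.85
eef_pos: [0.5206, -0.1216, 0.1125]
tool_rot: [0.181, 0.983, -0.017, -0.003]
ft_force: [-0.5, -0.2, 2.8]
grip_width: 0.0001
grasp_force: 1.5
```

Call:
{"api": "apply_moves", "payload": {
  "targets": [
    [[0, 0, -0.01, 0, -1], [0, 0, 0, 0, -1]]
  ]
}}

```text
clock: 15.02
eef_pos: [0.5206, -0.1216, 0.1121]
tool_rot: [0.181, 0.983, -0.017, -0.003]
ft_force: [-1.0, -1.1, 2.9]
grip_width: -0.0002
grasp_force: 1.7
```

Call:
{"api": "apply_moves", "payload": {
  "targets": [
    [[0, 0, 0.06, 0, -1], [0, 0, 0.2, 0, -1], [0, 0, 0.5, 0, -1], [0, 0, 0.8, 0, -1], [0, 0, 0.8, 0, -1], [0, 0, 0.3, 0, -1], [0, 0, 0, 0, -1], [0, 0, 0, 0, -1]]
  ]
}}

```text
clock: 15.68
eef_pos: [0.5207, -0.1216, 0.219]
tool_rot: [0.181, 0.983, -0.017, -0.002]
ft_force: [0.2, 0.0, 0.2]
grip_width: -0.0006
grasp_force: 0.0
```

Run:
```python
from workcell import get_obs, imaging,order
import cv2
o=get_obs();print(o['clock'],o['eef_pos'],o['ft_force'])
p,_=imaging.camera('side');a=cv2.imread('pics/side0.png')
f=lambda x:x[150:230,265:375,0].astype(float);print(cv2.phaseCorrelate(f(a)[:,:60].copy(),f(p)[:,:60].copy()))
print(order.job_done())
```

```text
15.6833 [ 0.52067446 -0.12164596  0.21899016] [0.18211602 0.04860158 0.16361265]
((0.04252962836348573, 0.025385749143985947), 0.9832910828890168)
the job is handed in; nothing more can be done
None
```

I ran the self-test and handed it in at about 16 s. By force and travel readings the front-left corner (about 4.1 N), front-right corner (about 4.5 N) and start key (about 3 N) were each pushed past their switch points in order, then let go, and the camera checks show the machine did not move.

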